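# Lock the tea tin in its stand and take off its twist cap

### The job

Swing the brass lock ring round the foot of the tea tin by its upright peg until the peg stands at the locked mark (the raised brass bar on the board, not the end stop beyond it), and leave it there. Then take the round wooden twist cap off the tin: nobody remembers whether it loosens to the left or to the right, so try both ways. Finish while still holding the cap level, still and clear of everything, about 12 cm above where it sat, and leave the other things on the table where they are.

Things in the scene. Friction and masses are not known exactly. Their poses are not given: they have to be found in the camera images.
- holder: The stand: dark wooden board 195 x 200 mm, 12 mm thick, fixed to the table, with the tea tin fixed on it. Origin at table level on the tin's vertical axis; the board reaches from 55 mm behind it to 140 mm ahead along its x (the wide side, with peg and mark) and 100 mm either side. A small brass dot on the board marks the ring's open end.
- tin_rim (a point): Top centre of the tea tin's neck, on the tin's vertical axis, 78 mm above the table; axes are those of the stand. The squat round steel tin is 68 mm across up to 55 mm above the table; its neck, from there to 78 mm, is 52 mm across.
- mark (a point): Where the centre of the ring's peg stands at the locked mark: 100 mm from the tin axis, 0.55 rad anticlockwise (from above) from the stand's x, 55 mm above the table. Shown by a raised brass bar on the board, 22 mm long, 6 wide, 8 high, which points at the tin axis just outside the peg's path (112 to 134 mm from the axis).
- peg_center (a point): Grip point on the lock ring's upright round brass peg: 14 mm thick, this point 55 mm above the table, its top at 72 mm. The brass ring lies round the foot of the tin and turns about the tin's axis; its arm (14 mm wide, top 24 mm above the table) carries the peg 100 mm from that axis.
- collar (a joint): Angle of the lock ring in rad: 0 fully open (peg 0.55 rad clockwise from the stand's x), grows anticlockwise seen from above, 1.1 at the locked mark, end stop past the mark at 1.4. It stays where it is left; about 1.5 N at the peg moves it.
- cap_center (a point): Centre of the grip part of the tin's round pale-wood twist cap: 54 mm across, 24 mm high (12 mm either way), 90 mm above the table while on. Its z is up; a low rib on its top (5 mm wide, 3 high) runs from the middle along its +x.
- cap: The cap, about 90 g; origin 31.5 mm below point cap_center, at the foot of a cross bar caught under catches in the tin. Locked, it lifts only 2 to 3 mm. One way, left or right at random and unseen, it stops within 0.35 rad of the start; the other way it is free from 1.0 to 1.2 rad on and lifts straight off until 1.5 rad; a stop follows. It does not rise by turning.
- trivet: Bystander: round cast-iron trivet, 126 mm across, 18 mm high; origin at the centre of its underside.
- stand_a: Bystander: chestnut shogi piece stand with three pieces on it, 110 mm square, 78 mm high; origin at the centre of its underside.
- stand_b: Bystander: chestnut shogi piece stand with two pieces on it, 110 mm square, 78 mm high; origin at the centre of its underside.
- incense: Bystander: blue porcelain incense bowl, 64 mm across, 45 mm high; origin at the centre of its underside.
- sake_cup: Bystander: pewter sake cup, 52 mm across, 42 mm high; origin at the centre of its underside.
- piece_box: Bystander: wooden box for shogi pieces, 104 by 74 by 44 mm; origin at the centre of its underside.
- bell: Bystander: small brass table bell, 54 mm across, 62 mm high; origin at the centre of its underside.
There are look-alikes about, which are no part of the job. What is shaped like the cap but green, purple or turquoise is not meant.

How it is judged:
By the outcome, as a careful person would: the job done as asked, in the order asked, and still so for the second after the job is handed in, while the arm keeps its last pose, push and grip.
It also fails if it takes over 61 s, if anything falls off the work surface, if the arm or the gripper's body presses on something with over 40 N, if the wrist force passes 120 N, or if a joint passes its speed limit or range.

### The arm

A 6-joint arm with a two-finger parallel gripper is mounted at the origin on the work surface. World frame = base frame: x ahead of the robot, y to its left, z up, the work surface at z = 0. Lengths are in mm, angles in rad, forces in N, time in s.
With the tool pointing down it reaches from about 275 to 875 mm from the base axis. Payload 12.5 kg.
Tool frame: the origin (TCP) lies on the centre line of the jaws, within the pads' length; the fingertips stand 17 mm ahead of it and the grasp point (between the pads) lies 2 mm behind it; z points along the fingers, y is the line along which they close (so a half turn about z gives the same grasp; the last joint's range is limited). The gripper opens to 85 mm and grips with 20 to 120 N. Pads are 22 mm wide; open, the fingers measure 114 mm over their backs; the gripper's body (76 mm by 85 mm) begins 54 mm behind the grasp point. The pads swing forward as they close: fully open they stand 13 mm farther back than shut.
Start: joints at [1.21, 0.351, 1.652, -0, 1.139, -0.085], TCP at [149.743, 529.208, 225.79] pointing down, gripper open.
Joint ranges: [-2.75, 2.75], [-0.79, 2.1], [0.01, 2.65], [-1.57, 4.71], [0.07, 3.14], [-2.87, 2.87]. Speed limits (rad/s): [2.22, 2.22, 2.79, 3.14, 3.14, 3.14].

### API

Orientations are given as a 3x3 rotation matrix whose columns are the frame's x, y, z axes.
In Python, from cell import robot, fingers, planner, optics, ticket, monitor gives the robot as it stands. Calls block until the motion is done:
- robot.goto(position, orientation): joint-space move of the TCP to a pose.
- robot.move_l(position, orientation=None, vel=150, force_limit=None): straight line of the TCP; orientation=None keeps the orientation; vel is the mean speed in mm/s. With force_limit (N) it stops when the force on the tool has changed by that much, and returns True; else False.
- robot.move_joints(angles): joint-space move.
- fingers.set_gripper(opening, newtons=None): finger opening in mm; newtons is the grip in N (None keeps the last); returns when the fingers have stopped.
- robot.wait(seconds).
- planner.solve_ik(position, orientation): joint angles nearest the present ones, or None.
- optics.capture(name): name is "scene" or "top" or "wrist"; returns a dict with "frame" (384x512x3 uint8, blue, green, red), "fx", "fy", "cx", "cy" (pixels), "k1" (the pictures are not rectified: a ray, as slopes to the right and down, at radius r is drawn at 1 + k1 r^2 times it, then the intrinsics apply), "camera_from_world" (4x4, takes a point from world to camera coordinates). Camera axes: x right, y down, z forward; pixel columns grow to the right and rows downward; lengths in mm; the calibration is good to about 2 mm. A picture is of the moment at which its call begins. There is no depth.
A pose or a line that the arm cannot do raises robot.MotionError and nothing moves.
- ticket.sign_off(): hands the job in; it is judged then, once.
Readings, each from a call of its own:
- monitor.get_time(): time.
- monitor.get_joint_pos(): joint angles.
- monitor.get_joint_velocities(): joint speeds.
- monitor.get_tau(): joint torques, N m.
- monitor.get_eef_pos(): TCP position.
- monitor.get_orientation(): TCP orientation.
- monitor.get_ft_force(): force on the tool from outside, world axes, zero at the start.
- monitor.get_wrist_torque(): the same for the moment, N m.
- monitor.get_grip_width(): finger opening in mm.
- monitor.get_grasp_force(): force on a finger pad.
Only numpy, scipy, OpenCV 4.12 (cv2) and the standard library are available. Lean on these libraries where they do the work, as an engineer would, in place of code of your own. Each camera call takes 0.05 s, during which the arm holds its last target. There are 200 camera calls.

## Working session

There is one attempt and no reset: what is moved stays moved. The work goes in short steps, each a Python script; the robot and the scene stay as the last script left them, time stands still between calls to the robot, and variables do not carry over. Pictures are saved under pics/ and viewed, at most 10 in all, crops included, and the job is handed in when it is done.

```bash
mkdir -p pics
cat > h.py <<'E'
import numpy as np, cv2
from cell import robot, fingers, planner, optics, ticket, monitor
def ray(c,u,v):
    x=(u-c["cx"])/c["fx"]; y=(v-c["cy"])/c["fy"]; a,b=x,y
    for _ in range(20):
        s=1+c["k1"]*(a*a+b*b); a,b=x/s,y/s
    T=np.array(c["camera_from_world"]); R=T[:3,:3]
    return -R.T@T[:3,3], R.T@np.array([a,b,1.])
def at_z(c,u,v,z):
    o,d=ray(c,u,v); return o+d*(z-o[2])/d[2]
def proj(c,p):
    T=np.array(c["camera_from_world"]); q=T[:3,:3]@np.array(p,float)+T[:3,3]
    a,b=q[:2]/q[2]; s=1+c["k1"]*(a*a+b*b)
    return np.array([c["fx"]*a*s+c["cx"],c["fy"]*b*s+c["cy"]])
def down(yaw):
    c,s=np.cos(yaw),np.sin(yaw)
    return np.array([[c,s,0],[s,-c,0],[0,0,-1.]])
E
python3 - <<'E'
from h import *
for n in("top","scene"):
    c=optics.capture(n); cv2.imwrite(f"pics/{n}0.png",cv2.resize(c["frame"],(800,600),interpolation=cv2.INTER_CUBIC)); np.save(f"pics/{n}0.npy",c,allow_pickle=True)
    print(n,ray(c,256,192))
print(monitor.get_orientation(),monitor.get_time())
E
```

```text
top (array([ 484.36978367,   37.00360643, 1567.84383941]), array([ 0.06858995,  0.01039932, -0.99759939]))
scene (array([ 888.93962319, -606.78168251, 1226.97079775]), array([-0.2258379 ,  0.47788163, -0.84903857]))
[[-9.62210396e-01  2.72306812e-01 -3.92579081e-04]
 [ 2.72307076e-01  9.62209864e-01 -1.01705301e-03]
 [ 1.00793000e-04 -1.08552104e-03 -9.99999406e-01]] 0.1
```

View pics/top0.png

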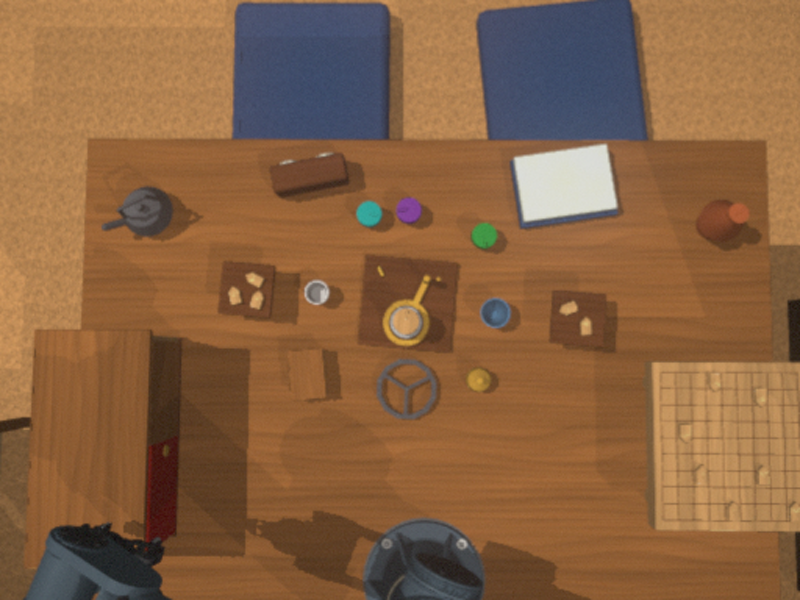

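View pics/scene0.png

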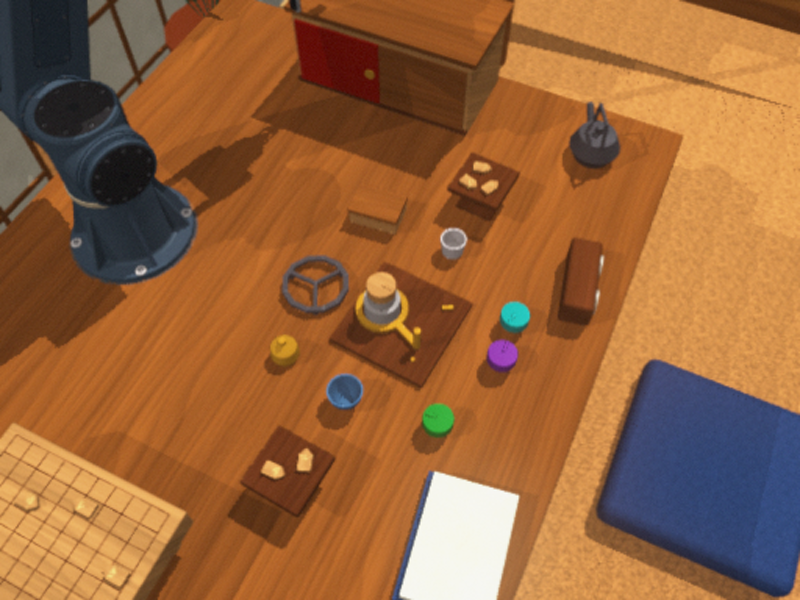

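The top view shows the pale-wood cap on the tin at (406,320), the peg at about (427,280), the brass dot at (438,279) and the mark bar at (380,271), all in enlarged pixels. The cap-shaped look-alikes are turquoise (369,214), purple (408,210) and green (485,236). Only the pale-wood one sits on the tin, so that is the cap. I'll confirm it in a crop.

Run:
```python
from h import *
t=np.load("pics/top0.npy",allow_pickle=True).item(); s=np.load("pics/scene0.npy",allow_pickle=True).item()
a=cv2.resize(t["frame"][155:235,220:305],None,fx=7,fy=7,interpolation=cv2.INTER_CUBIC)[:, :]
cv2.imwrite("pics/crop_top.png",a)
f=1/1.5625
P=lambda u,v,z: at_z(t,u*f,v*f,z)[:2].round(1)
print("cap",P(406,320,102),"peg",P(427,279,72),"bar",P(380.5,271.5,20),"dot",P(438,279,12))
print("board corners",[P(*q,12) for q in((365,255),(459,261),(453,352),(359,346))])
```

```text
cap [544.6  39.9] peg [631.3  -3.2] bar [652.   95.5] dot [637.3 -28.6]
board corners [array([688.7, 129.7]), array([676.7, -73.9]), array([480.2, -61.2]), array([491.8, 140.6])]
```

View pics/crop_top.png

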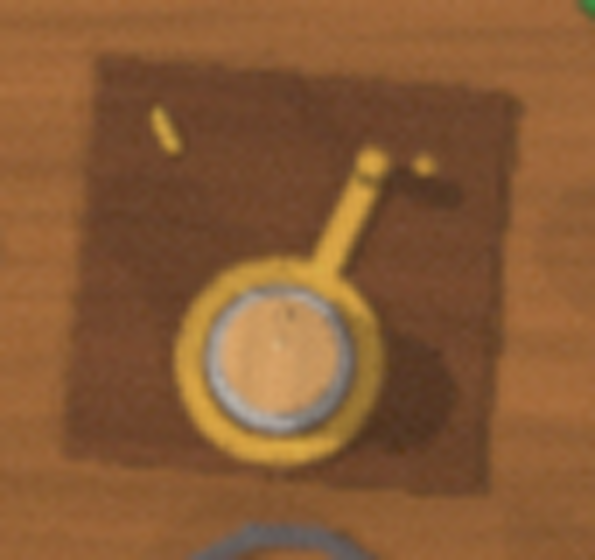

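The crop confirms the pale-wood cap on the tin, with the cap centre at about (280,353). The peg is at (372,160), the bar runs (158,108)–(176,152), and the dot is at (424,165). Estimates: tin axis about (543,38), stand yaw about -0.058, collar about 0.15. Next is a close look from above.

Run:
```python
from h import *
A=np.array([543.5,38.5]); 
for y in np.arange(-3,3.2,.5):
    q=planner.solve_ik([A[0],A[1],90],down(y)); print(round(y,1),None if q is None else np.round(q,2))
y=-0.46
cands=[(abs(q[5]),yy) for yy in (y,y+np.pi) if (q:=planner.solve_ik([590,20,330],down(yy))) is not None]; print(cands)
robot.goto([560,20,330],down(min(cands)[1]))
c=optics.capture("wrist"); np.save("pics/w1.npy",c,allow_pickle=True)
cv2.imwrite("pics/w1.png",cv2.resize(c["frame"],(800,600),interpolation=cv2.INTER_CUBIC))
print(ray(c,256,192),monitor.get_joint_pos(),monitor.get_time())
yaw=-0.058
for n,p in dict(rim=(0,0,102),peg=(100*np.cos(-.4),100*np.sin(-.4),72),bar=(123*np.cos(.55),123*np.sin(.55),20)).items():
    print(n,proj(c,[A[0]+p[0]*np.cos(yaw)-p[1]*np.sin(yaw),A[1]+p[0]*np.sin(yaw)+p[1]*np.cos(yaw),p[2]])*1.5625)
```

```text
-3.0 [-0.01  0.52  1.78 -0.    0.85 -1.73]
-2.5 [-0.01  0.52  1.78 -0.    0.85 -2.23]
-2.0 [-0.01  0.52  1.78 -0.    0.85 -2.73]
-1.5 None
-1.0 [-0.01  0.52  1.78 -0.    0.85  2.56]
-0.5 [-0.01  0.52  1.78 -0.    0.85  2.06]
0.0 [-0.01  0.52  1.78 -0.    0.85  1.56]
0.5 [-0.01  0.52  1.78 -0.    0.85  1.06]
1.0 [-0.01  0.52  1.78 -0.    0.85  0.56]
1.5 [-0.01  0.52  1.78 -0.    0.85  0.06]
2.0 [-0.01  0.52  1.78 -0.    0.85 -0.44]
2.5 [-0.01  0.52  1.78 -0.    0.85 -0.94]
3.0 [-0.01  0.52  1.78 -0.    0.85 -1.44]
[(np.float64(1.985831659952245), -0.46), (np.float64(1.1557609936375488), 2.681592653589793)]
(array([489.96137445,  54.64480822, 477.68882872]), array([ 0.27707473, -0.13579055, -0.95122467])) [-4.61452368e-02  2.85365340e-01  1.48339655e+00  1.15356665e-04
  1.37303403e+00 -1.15800293e+00] 2.5083
rim [411.64507654 216.60778955]
peg [410.11398543 325.4495177 ]
bar [512.95920233 278.41585835]
```

View pics/w1.png

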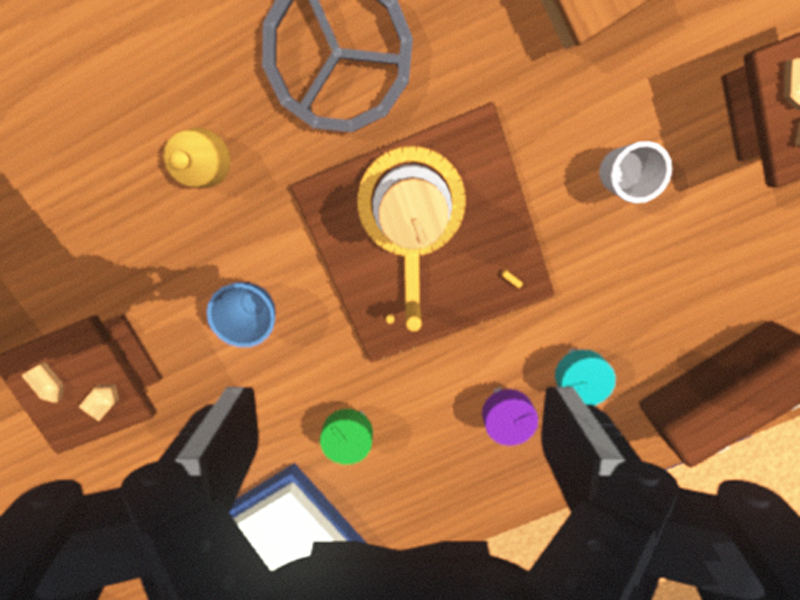

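The wrist view shows the cap top at (414,213) with its rib pointing down the picture, the peg top at (414,323), the bar at (512,279), and the board corners at (492,103), (553,295), (370,361) and (290,186). I'll fit the stand pose and collar angle to both views.

Run:
```python
from h import *
from scipy.optimize import least_squares
L=lambda n:np.load(f"pics/{n}.npy",allow_pickle=True).item()
w,t=L("w1"),L("top0"); f=1/1.5625
def pts(p):
    x,y,yaw,phi=p; c,s=np.cos(yaw),np.sin(yaw)
    l=[(0,0,102),(100*np.cos(phi-.55),100*np.sin(phi-.55),72),(123*np.cos(.55),123*np.sin(.55),20),(-55,100,12),(140,100,12),(140,-100,12),(-55,-100,12)]
    return [(x+a*c-b*s,y+a*s+b*c,z) for a,b,z in l]
W=np.array([(414,213),(414,323),(512,279),(492,103),(553,295),(370,361),(290,186)])*f
g=lambda a,b:(220+a/7-.4,155+b/7-.4)
T=np.array([g(280,353),g(372,159),g(167,130),g(66,458),g(98,57),g(519,97),g(488,493)])
for sel in ((w,W),),((t,T),),((w,W),(t,T)):
    r=least_squares(lambda p:np.concatenate([(np.array([proj(c,q) for q in pts(p)])-M).ravel() for c,M in sel]),[543,38,-.06,.15],x_scale=[10,10,.1,.1],loss='soft_l1')
    print(r.x.round(3),r.cost.round(2)); 
print(np.array(pts(r.x)[1]).round(1), r.fun.reshape(-1,2).round(1).tolist())
```

```text
[ 5.4221e+02  4.0248e+01 -8.1000e-02  1.9700e-01] 4.88
[ 5.43306e+02  3.90450e+01 -7.90000e-02  2.14000e-01] 1.28
[ 5.42447e+02  4.00110e+01 -8.10000e-02  2.00000e-01] 6.69
[633.3  -1.8  72. ] [[-0.7, 0.9], [0.1, 0.4], [0.1, 0.0], [0.9, -2.0], [1.6, 0.5], [-0.3, 1.8], [-1.1, -0.4], [0.2, 0.4], [0.1, 0.6], [0.0, 0.6], [-0.3, 0.2], [0.4, 0.1], [-0.9, -0.6], [-1.2, 0.4]]
```

```bash
cat >> h.py <<'E'
AX=np.array([543.,39.7]); YAW=-.08
def on_arc(phi,z):
    th=YAW+phi-.55
    return [AX[0]+100*np.cos(th),AX[1]+100*np.sin(th),z], down(th+np.pi)
E
python3 - <<'E'
from h import *
for phi in (.2,.65,1.1): 
    q=planner.solve_ik(*on_arc(phi,56)); print(None if q is None else q[5])
robot.goto(*on_arc(.2,150)); robot.move_l(on_arc(.2,56)[0],vel=100,force_limit=10)
fingers.set_gripper(0,20)
print("w",monitor.get_grip_width(),monitor.get_grasp_force(),monitor.get_eef_pos(),monitor.get_ft_force())
if 10<monitor.get_grip_width()<18:
    for phi in np.linspace(.2,1.1,10)[1:]:
        hit=robot.move_l(*on_arc(phi,56),vel=60,force_limit=25)
        print(round(phi,2),hit,np.round(monitor.get_ft_force(),1),monitor.get_time())
        if hit: break
E
```

```text
-1.2173524263486004
-1.5982636516778999
-1.9801218768827706
w 12.54292150683617 19.47866141796112 [633.92296081  -1.97872887  56.11674996] [-0.19375602 -0.75926751  1.04640845]
0.3 False [0.3 1.6 1.5] 5.3667
0.4 False [1.9 1.  2.3] 5.6833
0.5 False [3.3 0.9 1.1] 6.0
0.6 False [4.7 1.7 1.6] 6.3167
0.7 False [4.8 0.8 0.1] 6.6333
0.8 False [ 5.4  1.9 -1.2] 6.95
0.9 False [6.2 2.3 0.2] 7.2667
1.0 False [ 7.5  3.2 -0.6] 7.5833
1.1 False [ 6.8  4.6 -1.3] 7.9
```

Run:
```python
from h import *
fingers.set_gripper(60); robot.move_l(on_arc(1.1,150)[0],vel=150)
robot.goto([560,20,330],down(2.68))
c=optics.capture("wrist"); np.save("pics/w2.npy",c,allow_pickle=True)
x0,y0=200,80
cv2.imwrite("pics/w2.png",cv2.resize(c["frame"][y0:y0+150,x0-40:x0+160],(800,600),interpolation=cv2.INTER_CUBIC))
for p in (.9,1.0,1.1,1.2): 
    q=on_arc(p,72)[0]; print(p,((proj(c,q)-[x0-40,y0])*4).round(1))
print(monitor.get_time())
```

```text
0.9 [612.9 442. ]
1.0 [635.3 422. ]
1.1 [655.8 399.9]
1.2 [674.3 375.7]
10.075
```

View pics/w2.png

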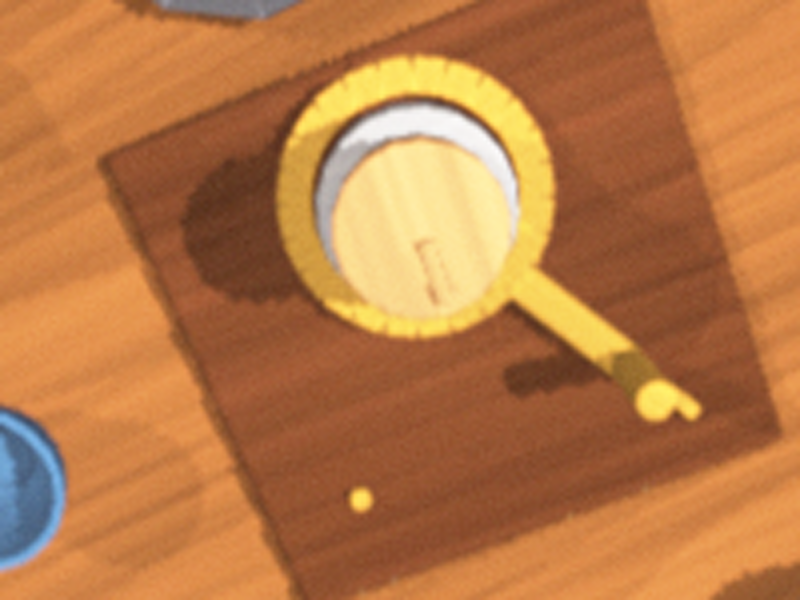

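The peg top is at (656,400), exactly the predicted spot for 1.1, right beside the bar at (690,405), so the ring is locked. Now the cap: grip it and try one way.

```bash
cat >> h.py <<'E'
CZ=88.; Y0=1.5
def cap(d,z=CZ): robot.goto([*AX,z],down(Y0+d))
def tz(): return monitor.get_wrist_torque()[2]
E
python3 - <<'E'
from h import *
fingers.set_gripper(85); cap(0,180); robot.move_l([*AX,CZ],vel=100,force_limit=10)
fingers.set_gripper(0,50)
print(monitor.get_grip_width(),monitor.get_grasp_force(),monitor.get_eef_pos(),monitor.get_ft_force(),tz())
t0=tz()
if 48<monitor.get_grip_width()<60:
    for d in np.arange(.08,.5,.08):
        cap(d); t=tz(); print(round(d,2),round(t,3),monitor.get_ft_force().round(1) if hasattr(monitor.get_ft_force(),'round') else monitor.get_ft_force(),monitor.get_joint_pos()[5])
        if abs(t-t0)>.6: break
print(monitor.get_time())
E
```

```text
50.75586968446213 50.0976026058197 [543.21412244  39.68930295  89.00049792] [-2.70405001  0.58546962  9.68288098] -0.008208148307670159
0.08 0.086 [-2.5  1.1  7.7] -0.02244355971198352
0.16 0.148 [-0.3  0.3  6.3] -0.10242751593563333
0.24 0.082 [-0.2 -0.7  6.5] -0.1824261717240289
0.32 0.145 [0.2 0.8 6.6] -0.262449655074708
0.4 0.122 [-0.6  0.2  7.5] -0.342391265084768
0.48 0.149 [-0.6  0.2  7.2] -0.4224246139573039
14.5667
```

Torque stays at about 0.14 N·m past 0.48 rad with no stop, so this is the loosening direction. Carrying on to 1.28 rad, then a gentle test lift.

Run:
```python
from h import *
for d in np.arange(.58,1.3,.1):
    cap(d); t=tz(); print(round(d,2),round(t,3),end=" ")
    if abs(t)>.6: break
f0=np.array(monitor.get_ft_force())
hit=robot.move_l([*AX,CZ+10],vel=30,force_limit=15)
print(hit,f0.round(1),np.round(monitor.get_ft_force(),1),monitor.get_eef_pos(),monitor.get_grip_width(),monitor.get_time())
```

```text
0.58 0.135 0.68 0.114 0.78 0.095 0.88 0.132 0.98 0.12 1.08 0.118 1.18 0.106 1.28 0.118 False [-0.3  0.3  6.5] [-0.2 -0.2  0.4] [542.95915947  39.68704133  98.06121716] 50.72996183411124 17.05
```

Run:
```python
from h import *
robot.move_l([*AX,CZ+120.5],vel=80); robot.wait(.5)
print(monitor.get_eef_pos(),monitor.get_ft_force(),monitor.get_grip_width(),monitor.get_grasp_force(),monitor.get_time())
a=optics.capture("wrist")["frame"]; b=optics.capture("scene")["frame"]
cv2.imwrite("pics/fin.png",np.hstack([cv2.resize(a,(400,300)),cv2.resize(b[120:300,140:380],(400,300),interpolation=cv2.INTER_CUBIC)]))
```

```text
[543.00435738  39.70073955 208.48744431] [ 0.64658101  0.2564439  -2.05920648] 50.80817105425517 52.05141305923462 19.0833
```

View pics/fin.png

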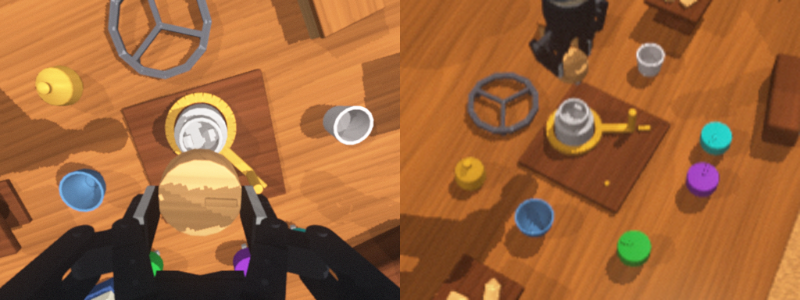

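The cap is held level between the pads at (200,193), and the tin below it is open. In the right half the arm and peg (632,118) line up with the mark bar (645,128), and the bystanders look undisturbed. Handing in.

```bash
python3 -c "
from cell import ticket
print(ticket.sign_off())"
```

```text
the job is handed in; nothing more can be done
None
```

The job is handed in: the ring's peg stands at the locked mark, and the cap, which turned free anticlockwise on the first try (so clockwise was never tried), is held level and still about 12 cm above where it sat.

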